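Catch the thread of a loose bottle lid and screw it home

ROBOT

A 6-joint arm with a two-finger parallel gripper is mounted at the origin on a cart in front of the work surface, level with it; the furniture and walls round the work are solid. World frame = base frame: x ahead of the robot, y to its left, z up, the work surface at z = 0. Lengths are in m, angles in rad, forces in N, time in s.
With the tool pointing down it reaches from about 0.375 to 0.9 m from the base axis. Payload 3.1 kg.
Tool frame: the origin (TCP) lies between the finger pads; the fingertips stand 8 mm ahead of it and the grasp point (between the pads) lies 11 mm behind it; z points along the fingers, y is the line along which they close (so a half turn about z gives the same grasp; the last joint's range is limited). The gripper opens to 85 mm and grips with 20 to 120 N. Pads are 22 mm wide; open, the fingers measure 114 mm over their backs; the gripper's body (76 mm by 85 mm) begins 54 mm behind the grasp point. The pads swing forward as they close: fully open they stand 13 mm farther back than shut.
Start: joints at [-1.442, 0.527, 1.433, -0, 1.181, -0.178], TCP at [0.189, -0.596, 0.239] pointing down, gripper open.
Joint ranges: [-3.08, 3.08], [-0.75, 2.2], [0.22, 2.44], [-1.43, 4.57], [0, 2.65], [-2.85, 2.85]. Speed limits (rad/s): [2.79, 2.79, 3.14, 3.14, 3.14, 3.14].

INTERFACE

Orientations are given as a unit quaternion [x, y, z, w].
In Python, from station import readout, cams, sign_off gives the robot as it stands.
- The arm moves only by the tool send_rows, never from a script. Its argument "commands" is text: rows parted by semicolons, each of 5 numbers parted by spaces: the finger opening in mm, from 0 to 85.4, then the shift along the tool's x, y, z each as a share of 0.02 m, from -1 to 1, then the turn about the tool's z as a share of 4 degrees, from -1 to 1. In form: grip dx dy dz spin; .... A call has 1 to 20 rows; each row shifts and turns the commanded pose from where the row before left it, along the tool's axes as they then stand; what a row does not reach is not made up. A row lasts 1/12 s, in which the tool goes at most 41.7 mm and 7.16 degrees, less where a joint would pass 70% of its speed; a pose out of reach is approached as far as the arm can. A call with a number of a shift or a turn outside -1 to 1 is refused whole. A call with a gripper value outside its range is refused whole. The fingers move at their own pace and stop on an object; "grip_force" is the grip in N (left out, the last holds). Time passes only in rows, so rows that do not move let the fingers close. It gives the time, the measured TCP pose, the force, the opening and the grip force at its end, in the units of the state.
- readout.sense(): the state, without advancing time (a new reading comes with each control period).
- cams.snapshot(name): name is "scene" or "top"; returns a dict with "pixels" (420x560x3 uint8, red, green, blue), "intrinsics" (3x3 intrinsics, pixels), "eye" and "rotation" of the camera in the world. Camera axes: x right, y down, z forward; pixel columns grow to the right and rows downward; lengths in m; the calibration is good to about 2 mm. A picture is of the moment at which its call begins. There is no depth.
- sign_off(): hands the job in; it is judged then, once.
The state is a dict: "t": time; "q": joint angles; "qd": joint speeds; "tau": joint torques, N m; "tcp_pos": TCP position; "tool_rot": TCP orientation; "force": force on the tool from outside, world axes, zero at the start; "ft_torque": the same for the moment, N m; "finger_gap": opening from 0.0 (shut) to 1.0 (fully open); "gripper_force": force on a finger pad.
Only numpy, scipy, OpenCV 4.12 (cv2) and the standard library are available. Lean on these libraries where they do the work, as an engineer would, in place of code of your own. Each camera call takes 0.05 s, during which the arm holds its last target. There are 200 camera calls.

TASK

Two reagent bottles stand in bench holders: one is properly closed, the other has its blue screw lid only set on top, riding high on the thread. Without lifting that lid off, turn it backward (counter-clockwise from above) until it drops past the start of the thread, then screw it forward (clockwise) until it is seated as low as its neighbour's lid, with the white rib on the lid in line with the rib on its holder. Leave the closed bottle untouched.

Things in the scene. Friction and masses are not known exactly. Their poses are not given: they have to be found in the camera images.
- lid_centre (a point): centre, half-way up, of the loose blue knurled screw lid: diameter 54, height 28 mm, 40 g; pinch it across from above. z up; -x points along its white rib. 'Turn' = its yaw minus bottle_stand's yaw, counter-clockwise positive: 19 to 37 degrees at the start, centre 142 to 144 mm over the worktop; 0 and 134 mm when home. Screwed clockwise without the drop it stands over 6 mm too high at turn 0.
- neck_rim (a point): centre of the bottle's rim, 145 mm high. The lid rests on top of its thread: turned counter-clockwise it rises up to 1.5 mm; past turn 52 degrees it can go down 4 to 8 mm (centre at 138 mm at turn 75), but a closed gripper holds it up: lower the hand or let go. Then clockwise it sinks 1 mm per 15 degrees with 1.5 mm play, seats with its centre at 134 mm, and binds at about turn -8.
- bottle_stand: holder of that bottle, fixed: foot plate 104 x 104 x 6 mm, black collar of diameter 86 up to 36 mm, clear 70 mm bottle narrowing from 90 mm height to the neck; it cannot turn. Origin on the bottle's axis at the worktop, z up; -x points to the metal rib on the collar (51 mm out, 40 mm high). Fingers beside the lid are clear of the bottle down to 115 mm height.
- closed_stand: the neighbour, not to be touched: the same holder and bottle with the same lid screwed home (lid centre at 134, top at 148 mm, ribs in line), all fixed. Origin on its axis at the worktop.
Mind the look-alikes: they are no part of the job. Of the things like the part that bears lid_centre, leave any that is green; of the rest the larger one is meant.

How it is judged:
On the way:
1. the lid has been turned backward past the thread start (over 45 degrees from its closed direction) and has dropped there (centre below 140 mm above the worktop) (z of lid_centre in the frame of bottle_stand below 0.14 m and angle between the x axis of lid_centre and the x axis of bottle_stand, either way round above 0.79 rad), for 0.1 s.
At the end, for the whole second after the job is handed in: the lid is on its bottle, upright within 6 degrees and within 6 mm of its axis, seated to within 1.7 mm of its lowest position (centre below 135.7 mm), its rib within 23 degrees of the holder's rib, at rest (z of lid_centre in the frame of bottle_stand below 0.1357 m and angle between the x axis of lid_centre and the x axis of bottle_stand, either way round below 0.4 rad and horizontal distance between lid_centre and bottle_stand below 0.006 m and angle between lid_centre's own z axis and vertical below 0.1 rad and linear speed of lid below 0.02 m/s); the robot touches nothing.
It fails at once if the lid is lifted off the neck (centre more than 153 mm above the worktop, 9 mm above its start) (z of lid_centre in the frame of bottle_stand above 0.153 m).
It fails at once if the robot touches the closed bottle or its holder (over 2 N) (contact force between any of the fingers, the arm and closed_stand above 2 N).
It also fails if it takes over 38 s, if anything falls off the work surface, if the arm or the gripper's body presses on something with over 40 N, if the wrist force passes 120 N, or if a joint passes its speed limit or range.

## Working session

There is one attempt and no reset: what is moved stays moved. The work goes in short steps, Python scripts to look and compute and a tool call to move; the robot and the scene stay as the last step left them, time stands still between calls to the robot, and variables do not carry over. Pictures are saved under pics/ and viewed, at most 10 in all, crops included, and the job is handed in when it is done.

Besides the shell and the picture viewer there is one more tool, called after ">>>" as name(argument=value, ...) on one line, values as JSON. send_rows: Moves the arm, as the interface text tells. Its arguments: {"type":"object","properties":{"commands":{"type":"string"},"grip_force":{"type":"number"}},"required":["commands"]}

```bash
mkdir -p pics
python3 - <<'E'
from station import readout,cams
import cv2,pickle
for n in("scene","top"):
    s=cams.snapshot(n);pickle.dump(s,open(n+".pkl","wb"))
    cv2.imwrite(f"pics/{n}0.png",s["pixels"][:,:,::-1]);print(n,s["intrinsics"],s["eye"],s["rotation"])
r=readout.sense();print(r)
E
```

```text
scene [[485.32162552   0.         276.00071849]
 [  0.         485.32162552 208.39013329]
 [  0.           0.           1.        ]] [-0.01094786  0.89015496  0.51876274] [-0.28470941  0.78888984 -0.5171273   0.17080026]
top [[476.21032754   0.         274.82746856]
 [  0.         476.21032754 203.93735671]
 [  0.           0.           1.        ]] [0.41873657 0.14075171 1.11934892] [-0.69678257  0.71400058 -0.04755342  0.04935474]
{'t': 0.1, 'q': array([-1.44248619e+00,  5.28383559e-01,  1.43374095e+00,  3.22772552e-05,
        1.18143813e+00, -1.78460095e-01]), 'qd': array([ 0.00168983, -0.00098055, -0.00392159, -0.00038816,  0.00058054,
       -0.00195956]), 'tau': array([-2.58423788e-04, -4.43306029e+01, -1.78585982e+01, -2.45389601e-04,
        3.86364263e-03, -4.81742006e-06]), 'tcp_pos': array([ 0.18871798, -0.59517815,  0.23843568]), 'tool_rot': array([ 9.88260007e-01,  1.52778230e-01,  3.96161064e-05, -9.84311133e-04]), 'force': array([ 0.29464971,  0.32288675, -0.26261382]), 'ft_torque': array([-0.002796  ,  0.03809051, -0.0201355 ]), 'gripper_force': 0.0, 'finger_gap': 1.0024790072593528}
```

View pics/scene0.png

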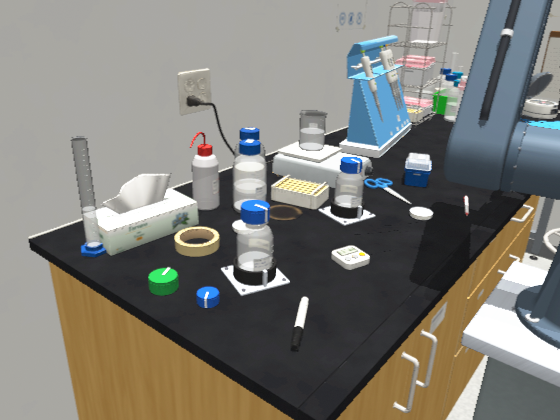

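View pics/top0.png

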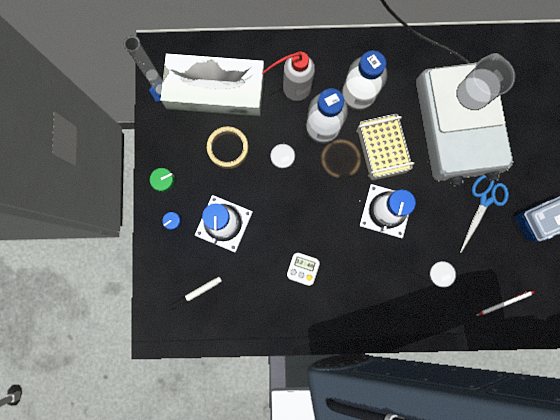

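The top view shows blue lids on white-plated holders at (215,215) and (402,203), a smaller blue lid on the bench at (171,220), and a green one at (161,180). The loose ones on the bench are look-alikes. The candidates are the two lids on holders, so I'm enlarging both.

Run:
```python
import cv2,pickle,numpy as np
T=pickle.load(open("top.pkl","rb"))["pixels"][:,:,::-1];S=pickle.load(open("scene.pkl","rb"))["pixels"][:,:,::-1]
r=lambda a:cv2.resize(a,(400,300),interpolation=cv2.INTER_CUBIC)
o=np.vstack([np.hstack([r(T[190:256,180:268]),r(T[175:241,345:433])]),np.hstack([r(S[198:297,190:322]),r(S[150:231,300:408])])])
cv2.imwrite("pics/crop.png",o)
```

```text
(no output)
```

View pics/crop.png

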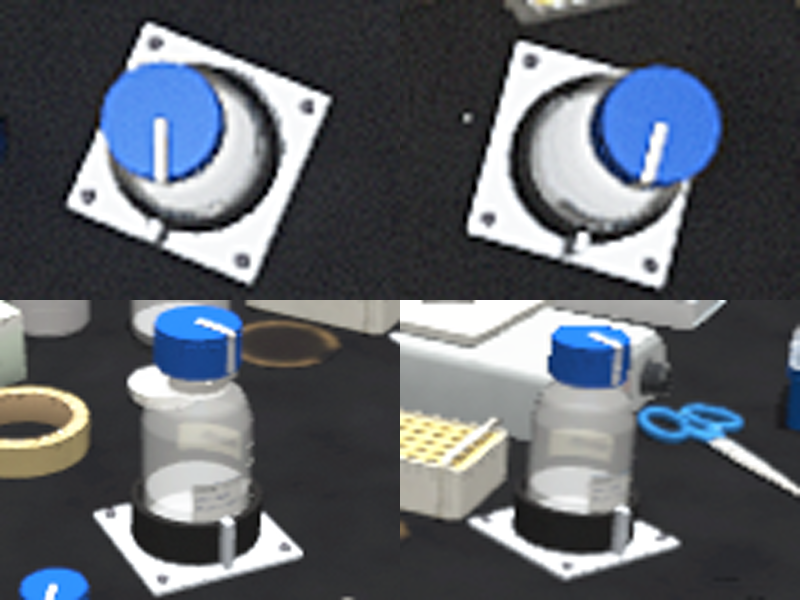

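The left lid's rib at top px (215,217) points straight down the image, while its plate and collar rib are tilted about 22°. The right lid's rib is in line with its collar. So the left one is the loose lid: it is blue, and larger than the bare lid on the bench. Next I measure it.

```bash
cat > h.py <<'E'
import numpy as np,cv2
from scipy.spatial.transform import Rotation as R
def ray(s,u,v,z):
    K=s["intrinsics"];q=s["rotation"]
    M=R.from_quat(q).as_matrix() if np.size(q)==4 else np.array(q)
    d=M@np.linalg.inv(K)@[u,v,1.];e=np.array(s["eye"]);return (e+d*(z-e[2])/d[2])[:2]
def lid(s,x0,y0,x1,y1):
    im=s["pixels"][y0:y1,x0:x1];h=cv2.cvtColor(im,cv2.COLOR_RGB2HSV)
    m=((h[...,0]>100)&(h[...,0]<125)&(h[...,1]>130)&(h[...,2]>120)).astype(np.uint8)
    c=max(cv2.findContours(m,0,2)[0],key=cv2.contourArea);hull=cv2.convexHull(c)
    return cv2.fitEllipse(hull),hull
E
python3 - <<'E'
import pickle;from h import *
s=pickle.load(open("top.pkl","rb"));k=400/88
for n,ox,oy,C,rb in(("loose",180,190,[(150,22),(330,98),(252,285),(67,207)],[(160,120),(161,182)]),("closed",345,175,[(517,40),(723,108),(665,288),(469,233)],[(662,124),(648,184)])):
    if n=="closed":C=[(a-400,b)for a,b in C];rb=[(a-400,b)for a,b in rb]
    P=np.array([ray(s,ox+a/k,oy+b/k,.006)for a,b in C]);print(n,"axis",P.mean(0),[np.linalg.norm(P[i]-P[i-1])for i in range(4)])
    e=P[2]-P[1]+P[3]-P[0];ya=np.arctan2(e[1],e[0]);print("edge(1->2) yaw",np.degrees(ya))
    z=.157 if n=="loose" else .148
    (c,ax,_),_h=lid(s,ox,oy,ox+88,oy+66);L=ray(s,ox+c[0],oy+c[1],z);
    w=ray(s,ox+c[0]+ax[0]/2,oy+c[1],z)-L;print("lid",L,"diam",2*np.linalg.norm(w),ax)
    p=[ray(s,ox+a/k,oy+b/k,z)for a,b in rb];d=p[1]-p[0];print("rib dir",np.degrees(np.arctan2(d[1],d[0])))
E
```

```text
loose axis [0.52898217 0.26228344] [np.float64(0.10475814198336086), np.float64(0.10215670718950093), np.float64(0.10416463441942536), np.float64(0.10375462339676648)]
edge(1->2) yaw 155.98749904605228
lid [0.52978387 0.26396042] diam 0.05230278277659289 (25.70354652404785, 26.46917152404785)
rib dir -179.48224392769984
closed axis [ 0.54754484 -0.12293913] [np.float64(0.10467917298626589), np.float64(0.1118403692254286), np.float64(0.0992618172931111), np.float64(0.10382966172061453)]
edge(1->2) yaw 161.19097631075047
lid [ 0.55019401 -0.11959892] diam 0.053331173770536804 (25.948013305664062, 26.574546813964844)
rib dir 163.64434181466575
```

The loose bottle's axis is at (0.529, 0.263). Its holder yaw is about -24° and the lid turn about +24.5°, which lies in the stated range, and the sizes agree. I'll now move above it, bulging outward to keep reach while staying clear of the closed bottle.

>>> send_rows(commands="85 1 -1 0 0;85 1 -1 0 0;85 1 -1 0 0;85 1 -1 0 0;85 1 -1 0 0;85 1 -1 0 0;85 1 -1 0 0;85 1 -1 0 0;85 1 -1 0 0;85 1 -1 0 0;85 1 -1 0 0;85 1 -1 0 0;85 1 -1 0 0;85 1 -1 0 0;85 1 -1 0 0;85 1 -1 0 0;85 1 -1 0 0;85 1 -1 0 0", grip_force=60)

```text
t: 1.6
tcp_pos: [0.4234, -0.1424, 0.2391]
tool_rot: [0.988, 0.153, -0.0, -0.0]
force: [0.5, -0.2, 0.0]
finger_gap: 0.992
gripper_force: 0.0
```

>>> send_rows(commands="85 0.62 -1 0 0;85 0.62 -1 0 0;85 0.62 -1 0 0;85 0.62 -1 0 0;85 0.62 -1 0 0;85 0.62 -1 0 0;85 0.62 -1 0 0;85 0.62 -1 0 0;85 0.62 -1 0 0;85 0.62 -1 0 0;85 0.62 -1 0 0;85 0.62 -1 0 0;85 0.62 -1 0 0;85 0.62 -1 0 0;85 0.62 -1 0 0;85 0.62 -0.9 0 0;85 0.62 -0.9 0 0;85 0 0 0 0;85 0 0 0 0")

```text
t: 3.18
tcp_pos: [0.5224, 0.2408, 0.2387]
tool_rot: [0.988, 0.154, -0.001, 0.0]
force: [-0.2, 0.3, -0.2]
finger_gap: 0.996
gripper_force: 0.0
```

```bash
cat > st.py <<'E'
from station import readout
from h import *
r=readout.sense();p=r["tcp_pos"];x=R.from_quat(r["tool_rot"]).as_matrix()[:,0];y=R.from_quat(r["tool_rot"]).as_matrix()[:,1]
e=np.array([.529,.263])-p[:2]
print("t",r["t"],"tcp",p.round(4),"yaw",np.degrees(np.arctan2(x[1],x[0])).round(1),"need tool dx,dy shares",(e@x[:2]/.02).round(2),(e@y[:2]/.02).round(2),"q6",r["q"][5].round(2),"F",r["force"].round(1),"T",r["ft_torque"].round(2),"gap",r["finger_gap"]*85.4,r["gripper_force"])
E
python3 st.py
python3 - <<'E'
from station import cams
import cv2;from h import *
s=cams.snapshot("scene");cv2.imwrite("pics/s1.png",cv2.resize(s["pixels"][130:310,140:380,::-1],(800,600)))
E
```

```text
t 3.1833 tcp [0.5224 0.2408 0.2387] yaw 17.7 need tool dx,dy shares 0.65 -0.96 q6 1.5 F [-0.2  0.3 -0.2] T [-0.04  0.03  0.01] gap 85.05378215534175 0.0
```

View pics/s1.png

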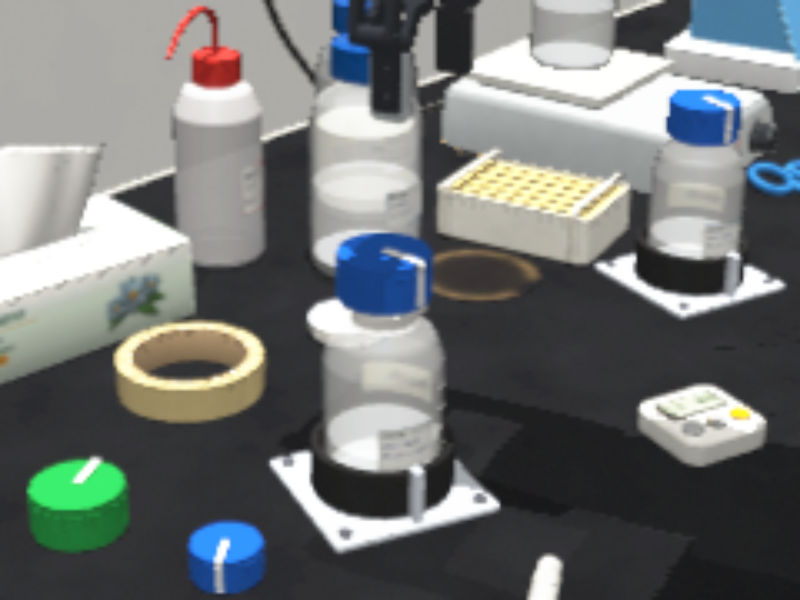

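The gripper hangs above and beside the lid (crop px (385,258)), with the open fingers at (390,85) and (455,50). The way down is free. I'll check the lid position with the scene camera, then descend.

Run:
```python
import pickle;from h import *
s=pickle.load(open("scene.pkl","rb"));print(ray(s,255.5,207.4,.157), ray(s,140+385/3.333,130+(235+285)/2/3.333,.157))
```

```text
[0.52138174 0.27281663] [0.5195675  0.27487373]
```

>>> send_rows(commands="85 0.65 -0.97 0 0;85 0 0 1 0;85 0 0 1 0;85 0 0 0 0;85 0 0 0 0")

```text
t: 3.65
tcp_pos: [0.5281, 0.2612, 0.1984]
tool_rot: [0.988, 0.152, -0.002, 0.0]
force: [-0.1, 0.0, 0.8]
finger_gap: 0.997
gripper_force: 0.0
```

```bash
python3 st.py
```

```text
t 3.65 tcp [0.5281 0.2612 0.1984] yaw 17.5 need tool dx,dy shares 0.07 -0.07 q6 1.54 F [-0.1  0.   0.8] T [-0.02  0.03 -0.03] gap 85.14817322075939 0.0
```

Run:
```python
import pickle;from h import *
s=pickle.load(open("scene.pkl","rb"));M=R.from_quat(s["rotation"]).as_matrix()
t=np.linspace(0,6.28,200)
for c in((.529,.263),(.521,.273)):
  for z0 in (.143,):
    P=np.vstack([np.c_[c[0]+.027*np.cos(t),c[1]+.027*np.sin(t),t*0+z]for z in(z0-.014,z0+.014)])
    p=(P-s["eye"])@M@s["intrinsics"].T;p=p[:,:2]/p[:,2:];print(c,p.min(0),p.max(0))
_,h=lid(s,225,190,290,240);a=h[:,0]+[225,190];print(a.min(0),a.max(0))
im=s["pixels"][195:230,255];print([(195+i,tuple(v)) for i,v in enumerate(im) if i%2==0])
```

```text
(0.529, 0.263) [241.31184217 199.03276339] [270.38667909 224.60329485]
(0.521, 0.273) [240.84289117 201.67623764] [270.30081506 227.70154683]
[241 200] [269 223]
[(195, (np.uint8(169), np.uint8(170), np.uint8(165))), (197, (np.uint8(166), np.uint8(167), np.uint8(163))), (199, (np.uint8(188), np.uint8(194), np.uint8(212))), (201, (np.uint8(49), np.uint8(147), np.uint8(253))), (203, (np.uint8(74), np.uint8(157), np.uint8(253))), (205, (np.uint8(253), np.uint8(254), np.uint8(254))), (207, (np.uint8(49), np.uint8(147), np.uint8(253))), (209, (np.uint8(49), np.uint8(147), np.uint8(253))), (211, (np.uint8(37), np.uint8(91), np.uint8(185))), (213, (np.uint8(25), np.uint8(69), np.uint8(140))), (215, (np.uint8(26), np.uint8(69), np.uint8(140))), (217, (np.uint8(27), np.uint8(69), np.uint8(140))), (219, (np.uint8(26), np.uint8(69), np.uint8(139))), (221, (np.uint8(26), np.uint8(66), np.uint8(138))), (223, (np.uint8(31), np.uint8(70), np.uint8(138))), (225, (np.uint8(176), np.uint8(173), np.uint8(167))), (227, (np.uint8(160), np.uint8(157), np.uint8(151))), (229, (np.uint8(225), np.uint8(225), np.uint8(221)))]
```

The (0.529, 0.263) estimate projects onto the lid's outline within about 1 px; my estimate by eye was what was off. I'll descend and close.

>>> send_rows(commands="85 0.07 -0.07 0.8 0;85 0 0 0.8 0;85 0 0 0.8 0;85 0 0 0.7 0;85 0 0 0 0;60 0 0 0 0;60 0 0 0 0;60 0 0 0 0;50 0 0 0 0;50 0 0 0 0;50 0 0 0 0;50 0 0 0 0;50 0 0 0 0", grip_force=50)

```text
t: 4.73
tcp_pos: [0.5311, 0.2645, 0.139]
tool_rot: [0.988, 0.153, 0.001, -0.0]
force: [-0.7, -0.5, 5.7]
finger_gap: 0.619
gripper_force: 51.5
```

```bash
python3 st.py
```

```text
t 4.7333 tcp [0.5311 0.2645 0.139 ] yaw 17.6 need tool dx,dy shares -0.12 0.04 q6 1.54 F [-0.7 -0.5  5.7] T [-0.1   0.11 -0.  ] gap 52.83572289476138 51.52316948398948
```

>>> send_rows(commands="50 0 0 0 -1;50 0 0 0 -1;50 0 0 -0.02 -1;50 0 0 -0.02 -1;50 0 0 0 -1;50 0 0 0 -1;50 0 0 0 -1;50 0 0 0 -1;50 0 0 0 -1;50 0 0 0 -1;50 0 0 0 -1;50 0 0 0 -1;50 0 0 0 0;50 0 0 0 0")

```text
t: 5.9
tcp_pos: [0.5304, 0.2643, 0.1384]
tool_rot: [0.841, 0.541, 0.0, 0.0]
force: [-0.2, 0.3, -0.9]
finger_gap: 0.62
gripper_force: 52.3
```

```bash
cat > look.py <<'E'
import sys,cv2,pickle
from station import cams
from h import *
s=cams.snapshot("top");t=cams.snapshot("scene");pickle.dump((s,t),open("last.pkl","wb"))
f=lambda a:cv2.resize(np.ascontiguousarray(a[:,:,::-1]),(400,500),interpolation=cv2.INTER_CUBIC)
cv2.imwrite(f"pics/{sys.argv[1]}.png",np.hstack([f(s["pixels"][180:260,180:244]),f(t["pixels"][190:290,215:295])]))
E
python3 st.py; python3 look.py a1
```

```text
t 5.9 tcp [0.5304 0.2643 0.1384] yaw 65.5 need tool dx,dy shares -0.09 -0.03 q6 0.7 F [-0.2  0.3 -0.9] T [-0.04 -0.04  0.02] gap 52.93528051500126 52.2729441896081
```

View pics/a1.png

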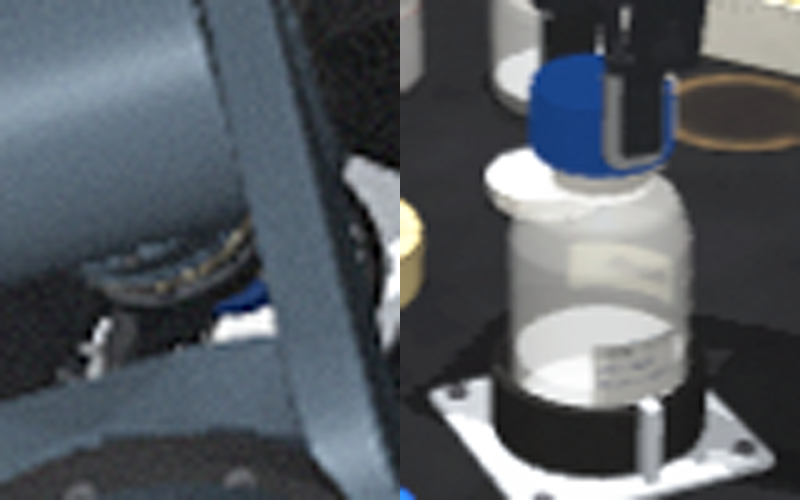

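The lid turned with the fingers: no rib shows on the visible side at (640,120), where a finger covers it. Turn is about 72°. I'll lower the hand gently.

>>> send_rows(commands="50 0 0 0.1 0;50 0 0 0.1 0;50 0 0 0.1 0;50 0 0 0 0;50 0 0 0 0")

```text
t: 6.42
tcp_pos: [0.5305, 0.2644, 0.1341]
tool_rot: [0.841, 0.541, 0.001, 0.0]
force: [-2.1, -0.5, 11.2]
finger_gap: 0.619
gripper_force: 53.4
```

```bash
python3 st.py
```

```text
t 6.4167 tcp [0.5305 0.2644 0.1341] yaw 65.6 need tool dx,dy shares -0.09 -0.04 q6 0.7 F [-2.1 -0.5 11.2] T [-0.21  0.44  0.  ] gap 52.84455648371061 53.42637274414301
```

About 11 N of reaction suggests the lid has dropped onto the thread. I'll let go so it settles, then look.

>>> send_rows(commands="65 0 0 0 0;65 0 0 0 0;65 0 0 0 0;65 0 0 0 0")

```text
t: 6.75
tcp_pos: [0.5299, 0.2642, 0.1316]
tool_rot: [0.841, 0.541, -0.0, -0.0]
force: [-0.2, -0.1, -1.2]
finger_gap: 0.758
gripper_force: 0.0
```

```bash
python3 st.py; python3 look.py a2
python3 - <<'E'
import pickle;from h import *
_,s=pickle.load(open("last.pkl","rb"));M=R.from_quat(s["rotation"]).as_matrix();t=np.linspace(0,6.28,300)
for z0 in (.144,.1385):
    P=np.c_[.529+.027*np.cos(t),.263+.027*np.sin(t),t*0+z0-.014]
    p=(P-s["eye"])@M@s["intrinsics"].T;p=p[:,:2]/p[:,2:];print(z0,"bottom edge row at col 250:",p[np.abs(p[:,0]-250)<1][:,1].max(), "max",p.max(0))
for c in(246,250,253):print(c,[(r,*map(int,s["pixels"][r,c])) for r in range(218,231)])
E
```

```text
t 6.75 tcp [0.5299 0.2642 0.1316] yaw 65.6 need tool dx,dy shares -0.08 -0.02 q6 0.7 F [-0.2 -0.1 -1.2] T [-0.02  0.    0.01] gap 64.76502977198251 0.0
0.144 bottom edge row at col 250: 223.731841119307 max [270.09646018 224.11185912]
0.1385 bottom edge row at col 250: 226.42622672064266 max [270.03809777 226.80814853]
246 [(218, 25, 63, 124), (219, 24, 62, 124), (220, 24, 62, 124), (221, 22, 61, 124), (222, 24, 62, 124), (223, 25, 62, 124), (224, 25, 62, 124), (225, 63, 83, 131), (226, 171, 171, 170), (227, 221, 221, 216), (228, 248, 248, 247), (229, 253, 253, 253), (230, 229, 228, 224)]
250 [(218, 25, 62, 127), (219, 25, 63, 128), (220, 26, 63, 128), (221, 25, 62, 127), (222, 24, 62, 127), (223, 26, 63, 127), (224, 25, 63, 126), (225, 27, 63, 127), (226, 59, 80, 132), (227, 153, 154, 154), (228, 194, 193, 186), (229, 242, 241, 238), (230, 234, 233, 229)]
253 [(218, 25, 63, 126), (219, 25, 63, 126), (220, 26, 63, 126), (221, 26, 63, 126), (222, 26, 63, 126), (223, 25, 62, 126), (224, 26, 62, 126), (225, 23, 62, 125), (226, 46, 73, 128), (227, 122, 131, 146), (228, 171, 168, 162), (229, 218, 217, 211), (230, 244, 245, 243)]
```

View pics/a2.png

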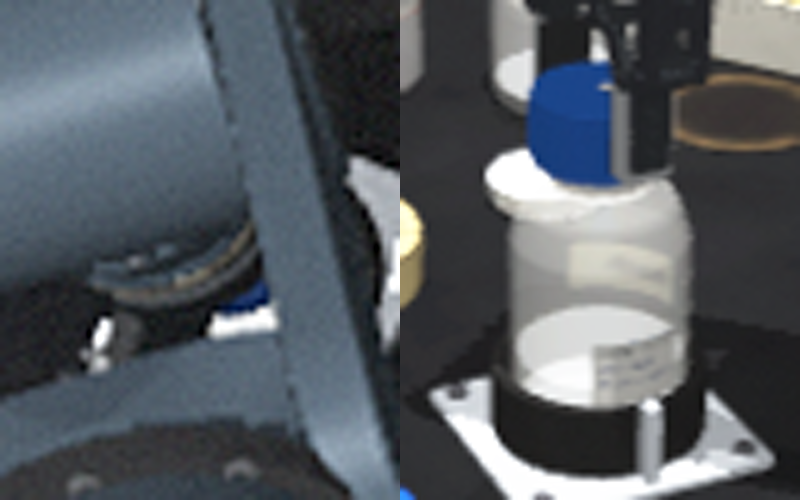

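The lid's lower edge moved from row ~223.5 to ~226, about a 5 mm drop, so its centre is near 138.7 mm. The rib tip shows at crop (605,87), consistent with a turn of about 72°. Now I'll regrip and screw forward while sinking.

>>> send_rows(commands="50 -0.08 0 0 0;50 0 0 0 0;50 0 0 0 0;50 0 0 0 0;50 0 0 0.015 1;50 0 0 0.015 1;50 0 0 0.015 1;50 0 0 0.015 1;50 0 0 0.015 1;50 0 0 0.015 1;50 0 0 0.015 1;50 0 0 0.015 1;50 0 0 0.015 1")

```text
t: 7.93
tcp_pos: [0.5303, 0.263, 0.1298]
tool_rot: [0.967, 0.254, 0.001, 0.0]
force: [0.5, -1.2, 2.9]
finger_gap: 0.619
gripper_force: 52.0
```

```bash
python3 st.py
```

```text
t 7.9333 tcp [0.5303 0.263  0.1298] yaw 29.4 need tool dx,dy shares -0.06 -0.03 q6 1.33 F [ 0.5 -1.2  2.9] T [-0.06 -0.15 -0.03] gap 52.83739939023822 51.9822773616761
```

>>> send_rows(commands="50 0 0 0.02 1;50 0 0 0.02 1;50 0 0 0.02 1;50 0 0 0.02 1;50 0 0 0.02 1;50 0 0 0.02 1;50 0 0 0.02 1;50 0 0 0.02 1;50 0 0 0.02 1;50 0 0 0.01 0.4;50 0 0 0 0;50 0 0 0 0")

```text
t: 8.93
tcp_pos: [0.5309, 0.2632, 0.1289]
tool_rot: [0.998, -0.07, 0.002, -0.001]
force: [-0.9, -1.3, 16.7]
finger_gap: 0.617
gripper_force: 53.4
```

```bash
python3 st.py
```

```text
t 8.9333 tcp [0.5309 0.2632 0.1289] yaw -8.0 need tool dx,dy shares -0.09 0.02 q6 1.98 F [-0.9 -1.3 16.7] T [-0.24  0.45 -0.14] gap 52.67862407501109 53.36130694951862
```

Contact at 16.7 N; turn should be about -1.5°. I'll release, rise, move aside and look.

>>> send_rows(commands="75 0 0 0 0;85 0 0 0 0;85 0 0 0 0;85 0 0 0 0;85 0 0 -0.7 0;85 0 0 -1 0;85 0 0 -1 0;85 0 0 -1 0;85 0 0 -1 0;85 -1 1 -0.5 0;85 -1 1 0 0;85 -1 1 0 0;85 -1 1 0 0;85 -0.5 1 0 0;85 -0.5 1 0 0;85 0 1 0 0;85 0 1 0 0;85 0 0 0 0")

```text
t: 10.43
tcp_pos: [0.4071, 0.1163, 0.2293]
tool_rot: [0.997, -0.071, -0.001, 0.001]
force: [0.2, 1.1, -0.1]
finger_gap: 0.997
gripper_force: 0.0
```

```bash
python3 st.py; python3 look.py a3;python3 - <<'E'
import pickle;from h import *
_,s=pickle.load(open("last.pkl","rb"));M=R.from_quat(s["rotation"]).as_matrix();t=np.linspace(0,6.28,300)
for z0 in (.134,.136,.1385):
    P=np.vstack([np.c_[.529+.027*np.cos(t),.263+.027*np.sin(t),t*0+z0+d] for d in(-.014,.014)])
    p=(P-s["eye"])@M@s["intrinsics"].T;p=p[:,:2]/p[:,2:];print(z0,p.min(0)[1],p.max(0)[1])
g=s["pixels"][:,:,0].astype(int)
print([(r,*map(int,s["pixels"][r,253])) for r in [*range(200,207),*range(224,231)]])
E
```

```text
t 10.4333 tcp [0.4071 0.1163 0.2293] yaw -8.2 need tool dx,dy shares 4.99 -8.13 q6 1.73 F [ 0.2  1.1 -0.1] T [-0.03  0.01 -0.03] gap 85.15989919787566 0.0
0.134 203.35519627617575 229.00415142311866
0.136 202.39755482320888 228.02926296024984
0.1385 201.19814369708973 226.8081485311786
[(200, 235, 235, 236), (201, 232, 233, 234), (202, 229, 232, 235), (203, 185, 214, 246), (204, 53, 155, 254), (205, 51, 155, 254), (206, 53, 156, 254), (224, 27, 71, 144), (225, 28, 71, 144), (226, 29, 72, 144), (227, 34, 75, 146), (228, 97, 117, 159), (229, 221, 221, 216), (230, 247, 247, 245)]
```

View pics/a3.png

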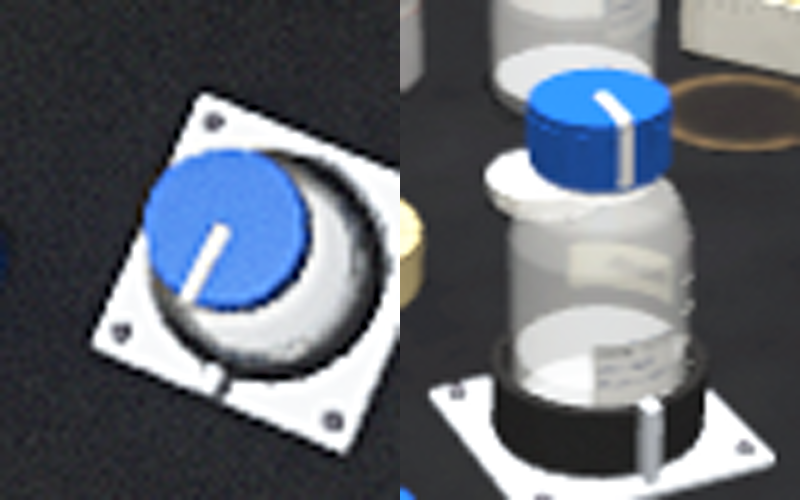

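The lid's rib runs (222,228)→(188,303), 24° off vertical in the image, against 23° for the plate edge, so turn is about -1.5°. Its edges at rows ~203.2 and 228.4 match a centre near 134.4 mm. It sits upright and the gripper is well clear.

```bash
python3 -c "
from station import sign_off;print(sign_off())"
```

```text
the job is handed in; nothing more can be done
None
```

I turned the loose lid back about 48° until it dropped about 5 mm, then screwed it forward until it seated with its centre near 134.4 mm and its rib within about 2° of the holder's. The closed bottle was not touched, and the job was handed in at about 10.4 s; no verdict came back.

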